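Show a boxed sample tube to the inspection camera

ROBOT

A 6-joint arm with a two-finger parallel gripper is mounted at the origin on a cart in front of the work surface, level with it; the furniture and walls round the work are solid. World frame = base frame: x ahead of the robot, y to its left, z up, the work surface at z = 0. Lengths are in m, angles in rad, forces in N, time in s.
With the tool pointing down it reaches from about 0.3 to 0.775 m from the base axis. Payload 14.6 kg.
Tool frame: the origin (TCP) lies at the very end of the fingers, on their centre line; the grasp point (between the pads) lies 19 mm behind it; z points along the fingers, y is the line along which they close (so a half turn about z gives the same grasp; the last joint's range is limited). The gripper opens to 94 mm and grips with 3 to 60 N. Pads are 16 mm wide; open, the fingers measure 119 mm over their backs; the gripper's body (75 mm by 177 mm) begins 78 mm behind the grasp point.
Start: joints at [-1.318, 0.3, 1.521, -0, 1.321, -0.067], TCP at [0.173, -0.522, 0.205] pointing down, gripper open.
Joint ranges: [-3.03, 3.03], [-0.79, 2.21], [0.23, 2.52], [-1.04, 4.18], [0, 3.07], [-2.55, 2.55]. Speed limits (rad/s): [2.22, 2.22, 2.57, 3.14, 3.14, 3.14].

INTERFACE

Orientations are given as [roll, pitch, yaw] about the fixed x, y, z axes, in that order (R = Rz(yaw) Ry(pitch) Rx(roll)).
In Python, from cell import * gives the robot as it stands.
- The arm moves only by the tool jog_arm, never from a script. Its argument "targets" is a list of rows, each a list of 2 entries, a list of its own where there are three numbers: the shift along the tool's x, y, z each as a share of 0.025 m, from -1 to 1, then the turn, a rotation vector about the tool's x, y, z each as a share of pi/4 rad, from -1 to 1. A call has 1 to 12 rows; each row shifts and turns the commanded pose from where the row before left it, along the tool's axes as they then stand; what a row does not reach is not made up. A row lasts 1/8 s, in which the tool goes at most 62.5 mm and 10.7 degrees, less where a joint would pass 70% of its speed; a pose out of reach is approached as far as the arm can. A call with a number of a shift or a turn outside -1 to 1 is refused whole. A call with a gripper value outside its range is refused whole. "fingers" is the closure, from 0 (fully open) to 1 (shut), set as the call begins (left out, the last holds). The fingers move at their own pace and stop on an object; the grip force is fixed at half the most. Time passes only in rows, so rows that do not move let the fingers close. It gives the time, the measured TCP pose, the force, the opening and the grip force at its end, in the units of the state.
- sense(): the state, without advancing time (a new reading comes with each control period).
- snapshot(name): name is "side" or "top"; returns the picture (400x640x3 uint8, blue, green, red); there is no depth.
- get_calibration(name): a dict with "intrinsics" (3x3 intrinsics, pixels), "R" (3x3) and "t" (3): a world point X has camera coordinates R X + t. Camera axes: x right, y down, z forward; pixel columns grow to the right and rows downward; lengths in m; the calibration is good to about 2 mm. A picture is of the moment at which its call begins. get_calibration takes no time and is no camera call.
- hand_in(): hands the job in; it is judged then, once.
The state is a dict: "t": time; "joints": joint angles; "joint_vel": joint speeds; "tau": joint torques, N m; "eef_pos": TCP position; "eef_rot": TCP orientation; "force": force on the tool from outside, world axes, zero at the start; "moment": the same for the moment, N m; "width": opening from 0.0 (shut) to 1.0 (fully open); "finger_force": force on a finger pad.
Only numpy, scipy, OpenCV 4.12 (cv2) and the standard library are available. Lean on these libraries where they do the work, as an engineer would, in place of code of your own. Each camera call takes 0.05 s, during which the arm holds its last target. There are 200 camera calls.

TASK

Slide the flat cover of the tube box all the way across to its other stop, so that it uncovers the tube lying beneath it and covers the other tube. Then lift the uncovered tube out and hold it up in front of the inspection camera on the stand: level, square across the camera's line of sight, at lens height, the middle of its barrel 110 mm straight in front of the lens, cap end pointing to the robot's left. Finish while holding it there, still and in the air; leave the other tube in its place, do not knock the bottle, timer or calculator standing about, and keep off the camera and its stand.

Things in the scene. Friction and masses are not known exactly. Their poses are not given: they have to be found in the camera images.
- tube_box: grey plastic tube box, fixed to the worktop, 140 (its x) x 206 (its y) x 52 mm high; origin at the centre of its underside, x away from the robot, y to the left, z up (yaw varies up to 0.25 rad). A wall at y = 0 makes two compartments, left and right, centred at y = +50.5 and -50.5 mm, each 132 x 97 mm inside, walls 42 mm high; guide rails 52 mm high run along the edges x = -70 and +70 mm
- left_bay (a point): centre of the left compartment's floor, 4 mm above the worktop. In each compartment a tube lies along the box's x on two white notched ribs, 5 mm thick, 30 mm wide in y, tops 33.5 mm above the worktop, at box x = -42 and +27 mm; between the ribs both sides of the tube are free for the fingers
- cover (a joint): slide of the flat aluminium cover (130 x 103 x 5 mm, top 48.5 mm above the worktop): 0 = over the left compartment, 0.101 m = its stop over the right compartment; it grows as the cover moves toward the box's -y. Starts at 0 to 0.02. It rubs with about 1.2 N and stays where it is left.
- cover_handle (a point): centre of the black bar handle on top of the cover: 60 mm long along the box's x, 12 mm thick along y, 20 mm high (from 48.5 to 68.5 mm above the worktop; this point at 58.5 mm)
- tube: capped sample tube, 112 mm long, barrel 13 mm in diameter, cap 16 mm in diameter over the last 20 mm, about 20 g; lies in the left compartment under the cover, cap end away from the robot. Origin at the middle of its round closed end, its z along the tube toward the cap. Lying on the ribs, its axis is 30 mm above the worktop.
- tube_mid (a point): middle of that tube's barrel, on its axis 48 mm from the closed end: grasp it here, across the barrel
- tube_cap (a point): outer end of that tube's cap, on its axis
- other_tube: the same kind of tube lying in the right compartment, uncovered at the start; origin and axes as for the first; to be left there
- camera: inspection camera on a stand fixed to the worktop: base 100 x 100 x 12 mm, post, white head 44 mm wide whose top is 182 mm high, post top 180 mm; origin at the centre of the base's underside, looks along its own -x (roughly toward the robot), y to its side on the robot's left, z up
- lens (a point): centre of the front of the lens, 160 mm above the worktop, 56 mm in front (-x) of the stand's origin; axes as the stand's
- view (a point): the point 110 mm straight in front of the lens, 160 mm above the worktop, where the middle of the tube's barrel belongs; axes as the stand's, so the tube lies along this y, cap toward +y
- oil: small brown capped bottle, 29 x 29 x 61 mm, standing between box and camera; origin under its centre; leave alone
- timer: white desk timer, 48 x 66 x 52 mm; origin under its centre; leave alone
- calc: pocket calculator lying flat, 110 x 66 x 13 mm; origin under its centre; leave alone
There are look-alikes about, which are no part of the job. What is shaped like the camera but turquoise is not meant.

How it is judged:
By the outcome, as a careful person would: the job done as asked, in the order asked, and still so for the second after the job is handed in, while the arm keeps its last pose, push and grip.
It also fails if it takes over 51 s, if anything falls off the work surface, if the arm or the gripper's body presses on something with over 40 N, if the wrist force passes 120 N, or if a joint passes its speed limit or range.

## Working session

There is one attempt and no reset: what is moved stays moved. The work goes in short steps, Python scripts to look and compute and a tool call to move; the robot and the scene stay as the last step left them, time stands still between calls to the robot, and variables do not carry over. Pictures are saved under pics/ and viewed, at most 10 in all, crops included, and the job is handed in when it is done.

Besides the shell and the picture viewer there is one more tool, called after "Emit:" as name(argument=value, ...), one argument or row to a line, values as JSON. jog_arm: Moves the arm, as the interface text tells. Shift numbers are shares of 0.025 m and turn numbers shares of pi/4 rad, none past 1 either way. Its arguments: {"type":"object","properties":{"targets":{"type":"array"},"fingers":{"type":"number"}},"required":["targets"]}

```bash
mkdir -p pics
python3 - <<'E'
from cell import *
import cv2
for n in("side","top"):
    cv2.imwrite(f"pics/{n}0.png",snapshot(n)); c=get_calibration(n); print(n,c["intrinsics"].tolist(),c["R"].round(4).tolist(),c["t"].round(4).tolist(), (-c["R"].T@c["t"]).round(3))
s=sense();print({k:s[k] for k in("t","eef_pos","eef_rot","force","width")})
E
ls
```

```text
side [[433.4990048739835, 0.0, 315.1969841177956], [0.0, 433.4990048739835, 203.18689722572972], [0.0, 0.0, 1.0]] [[0.0901, -0.9959, 0.0106], [-0.4182, -0.0475, -0.9071], [0.9039, 0.0773, -0.4207]] [-0.1961, 0.3501, 1.064] [-0.798 -0.261  0.767]
top [[409.27768939753764, 0.0, 312.7080857174934], [0.0, 409.27768939753764, 198.67014955543274], [0.0, 0.0, 1.0]] [[-0.0162, -0.9997, -0.017], [-0.9943, 0.0179, -0.1049], [0.1052, 0.0152, -0.9943]] [-0.1287, 0.5661, 1.5794] [ 0.395 -0.163  1.628]
{'t': 0.1, 'eef_pos': array([ 0.1728204 , -0.52191554,  0.2049704 ]), 'eef_rot': array([-3.14065447e+00, -1.75260644e-05,  3.19785199e-01]), 'force': array([ 0.00287164, -0.42893751,  0.49336024]), 'width': 0.9994662343851299}
pics
```

View pics/side0.png

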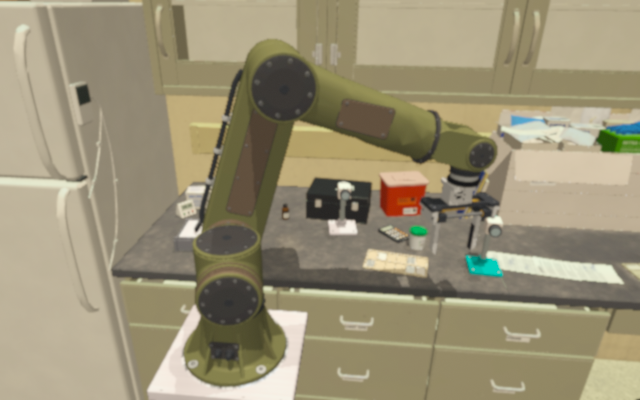

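View pics/top0.png

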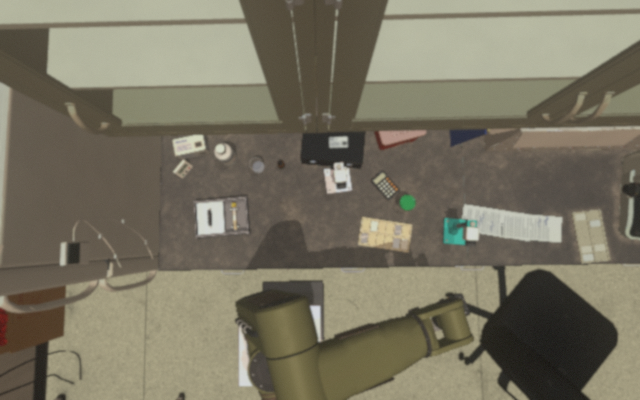

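The top view shows the tube box at about (222,216), with the cover and black handle at (210,217) and the other tube at (235,215). The white camera is at (338,180), the turquoise look-alike at (460,232), and the oil bottle at (281,164). Next is one close crop.

```bash
cat > h.py <<'E'
from cell import *
import cv2, numpy as np
def ray(n,u,v,z):
    c=get_calibration(n);K,R,t=(np.array(c[k]) for k in("intrinsics","R","t"))
    o=-R.T@t; d=R.T@np.linalg.solve(K,[u,v,1]); return o+d*(z-o[2])/d[2]
def pix(n,X):
    c=get_calibration(n);p=np.array(c["intrinsics"])@(np.array(c["R"])@np.array(X)+c["t"]);return p[:2]/p[2]
E
python3 - <<'E'
from h import *
im=cv2.imread("pics/top0.png")
a=cv2.resize(im[190:245,185:260],None,fx=8,fy=8,interpolation=cv2.INTER_CUBIC)
b=cv2.resize(im[150:205,265:375],None,fx=5.4545,fy=5.4545,interpolation=cv2.INTER_CUBIC)[:300]
o=np.zeros((440+150,600,3),np.uint8);o[:440]=a
c=np.zeros((300,600,3),np.uint8);c[:b.shape[0],:]=b[:300,:600]
out=np.hstack([cv2.resize(a,(400,293)),cv2.resize(c,(400,200)).repeat(1,0)if 0 else np.vstack([cv2.resize(c,(400,200)),np.zeros((93,400,3),np.uint8)])])
cv2.imwrite("pics/crop1.png",out)
for n,u,v,z in[("box",222,216,.05),("cambase",338,180,.012),("oil",281,164,.06),("timer",183,169,.05)]:print(n,ray("top",u,v,z).round(3))
E
```

```text
box [0.5   0.214 0.05 ]
cambase [ 0.639 -0.24   0.012]
oil [ 0.698 -0.018  0.06 ]
timer [0.688 0.369 0.05 ]
```

View pics/crop1.png

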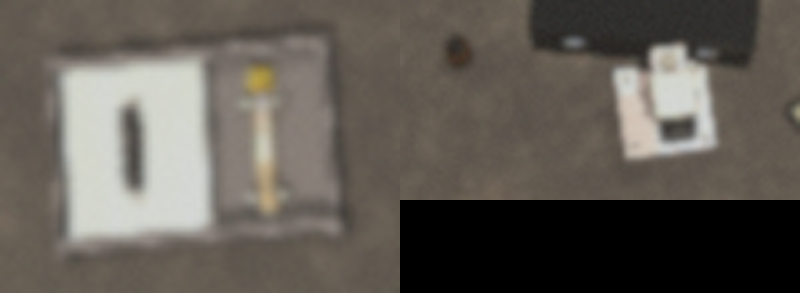

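The crop confirms the left compartment: it is under the white cover with the black bar, the yellow-capped other tube is on the right, and the box yaw is about +0.06. The white camera is yawed about +0.13 and its lens faces the robot. The look-alikes are the turquoise camera (460,232), the pale tray (385,234) and the paper (512,223). I choose the box at (222,216) and the camera at (338,180). Next I measure both more precisely.

```bash
cat > m.py <<'E'
from h import *
def rect(mask,off,z,n="top"):
    cs,_=cv2.findContours(mask,0,1); c=max(cs,key=cv2.contourArea)
    p=np.array([ray(n,u/4+off[0]-.375,v/4+off[1]-.375,z)[:2] for u,v in c[:,0]],np.float32)
    r=cv2.minAreaRect(p); return np.round(r[0],4),np.round(r[1],4),round(r[2],2)
E
python3 - <<'E'
from m import *
im=cv2.imread("pics/top0.png")
def up(x0,x1,y0,y1): return cv2.resize(im[y0:y1,x0:x1],None,fx=4,fy=4,interpolation=cv2.INTER_CUBIC)
a=up(185,260,190,245); g=cv2.cvtColor(a,6)
print("cover",rect((g>165).astype(np.uint8),(185,190),.0485))
k=(g<110).astype(np.uint8); k[:, :4*17]=0;k[:,4*33:]=0;k[:4*16]=0;k[4*40:]=0
print("handle",rect(k,(185,190),.066))
h=cv2.cvtColor(a,cv2.COLOR_BGR2HSV)
t=((h[...,1]>70)&(h[...,2]>120)).astype(np.uint8); t[:,:4*40]=0
print("othertube",rect(t,(185,190),.034))
b=up(315,365,150,205); gb=cv2.cvtColor(b,6)
w=(gb>140).astype(np.uint8); w[:4*17]=0
print("base",rect(w,(315,150),.012))
w=(gb>140).astype(np.uint8);cs,_=cv2.findContours(w,0,1);c=max(cs,key=cv2.contourArea)
# base corners: front ones by extremes
for n,u,v in[("FL",265+225/3.636,150+160/3.636),("FR",265+318/3.636,150+148/3.636),("BL",265+213/3.636,150+68/3.636),("BR",265+308/3.636,150+62/3.636)]:print(n,ray("top",u,v,.012).round(4))
for X in([.639,-.24,.182],[.585,-.247,.16]):print(pix("top",X),pix("side",X))
E
```

```text
cover (array([0.4956, 0.2603]), array([0.126 , 0.1033]), 3.79)
handle (array([0.4954, 0.2586]), array([0.053 , 0.0096]), 0.61)
othertube (array([0.546 , 0.1732]), array([0.0208, 0.0217]), 0.2)
base (array([ 0.642 , -0.2378]), array([0.1043, 0.1034]), 6.56)
FL [ 0.5832 -0.1947  0.012 ]
FR [ 0.5946 -0.2965  0.012 ]
BL [ 0.6853 -0.1835  0.012 ]
BR [ 0.69  -0.288  0.012]
[340.09293627 172.73092654] [343.90367125 183.32829422]
[342.07837322 188.48561236] [345.20629327 195.13697445]
```

Emit:
jog_arm(
  targets=[
    [[0,0,0],[0,0,0.162]],
    [[0,0,0],[0,0,0.162]],
    [[0.48,-0.98,0],[0,0,0]],
    [[0.48,-0.98,0],[0,0,0]],
    [[0.48,-0.98,0],[0,0,0]],
    [[0.48,-0.98,0],[0,0,0]],
    [[0.48,-0.98,0],[0,0,0]],
    [[0.48,-0.98,0],[0,0,0]],
    [[0.48,-0.98,0],[0,0,0]],
    [[0.48,-0.98,0],[0,0,0]],
    [[0.48,-0.98,0],[0,0,0]],
    [[0.48,-0.98,0],[0,0,0]],
  ],
  fingers=0,
)

```text
t: 1.6
eef_pos: [0.2768, -0.2689, 0.2053]
eef_rot: [-3.141, 0.0, 0.065]
force: [0.6, -0.6, -0.5]
width: 1.0
finger_force: 0.0
```

Emit:
jog_arm(
  targets=[
    [[0.48,-0.98,0],[0,0,0]],
    [[0.48,-0.98,0],[0,0,0]],
    [[0.48,-0.98,0],[0,0,0]],
    [[0.48,-0.98,0],[0,0,0]],
    [[0.48,-0.98,0],[0,0,0]],
    [[0.48,-0.98,0],[0,0,0]],
    [[0.48,-0.98,0],[0,0,0]],
    [[0.48,-0.98,0],[0,0,0]],
    [[0.48,-0.98,0],[0,0,0]],
    [[0.48,-0.98,0],[0,0,0]],
    [[0.48,-0.98,0],[0,0,0]],
    [[0,0,0],[0,0,0]],
  ],
)

```text
t: 3.1
eef_pos: [0.3909, 0.0088, 0.2052]
eef_rot: [-3.141, 0.001, 0.068]
force: [0.1, -0.7, 0.7]
width: 0.998
finger_force: 0.0
```

Run:
```python
from h import *
s=sense();print({k:np.round(s[k],4) for k in("t","joints","eef_pos","eef_rot","force","width")})
im=snapshot("side");cv2.imwrite("pics/side1.png",im)
cv2.imwrite("pics/s1c.png",cv2.resize(im[150:260,160:400],None,fx=3.3,fy=3.3,interpolation=2))
```

```text
{'t': np.float64(3.1), 'joints': array([-7.1400e-02, -6.3800e-02,  1.9284e+00,  1.0000e-04,  1.2777e+00,
        1.4318e+00]), 'eef_pos': array([0.3909, 0.0088, 0.2052]), 'eef_rot': array([-3.1414e+00,  7.0000e-04,  6.7500e-02]), 'force': array([ 0.097 , -0.6653,  0.691 ]), 'width': np.float64(0.9985)}
```

View pics/s1c.png

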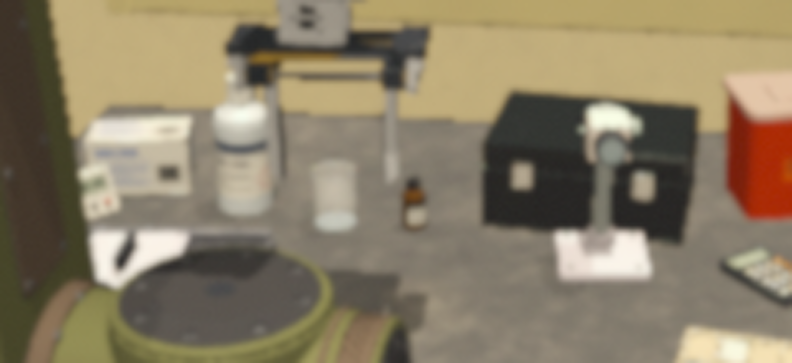

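The side crop shows the white camera base centred near (342,227) and its lens at (345,195.5), which matches my predicted lens pixel of (345,195). Now on to the handle.

Emit:
jog_arm(
  targets=[
    [[0.484,-0.972,0],[0,0,0]],
    [[0.484,-0.972,0],[0,0,0]],
    [[0.484,-0.972,0],[0,0,0]],
    [[0.484,-0.972,0],[0,0,0]],
    [[0.484,-0.972,0],[0,0,0]],
    [[0.484,-0.972,0],[0,0,0]],
    [[0.484,-0.972,0],[0,0,0]],
    [[0.484,-0.972,0],[0,0,0]],
    [[0.484,-0.972,0],[0,0,0]],
    [[0.484,-0.972,0],[0,0,0]],
    [[0,0,0.5],[0,0,0]],
    [[0,0,0.5],[0,0,0]],
  ],
)

```text
t: 4.65
eef_pos: [0.4954, 0.2569, 0.1793]
eef_rot: [3.141, 0.001, 0.065]
force: [0.4, 0.2, 0.0]
width: 1.003
finger_force: 0.0
```

Emit:
jog_arm(
  targets=[
    [[0,0,1],[0,0,0]],
    [[0,0,1],[0,0,0]],
    [[0,0,1],[0,0,0]],
    [[0,0,1],[0,0,0]],
    [[0,0,0.5],[0,0,0]],
    [[0,0,0.4],[0,0,0]],
    [[0,0,0],[0,0,0]],
  ],
)

```text
t: 5.52
eef_pos: [0.4955, 0.2579, 0.0577]
eef_rot: [3.141, 0.001, 0.065]
force: [0.2, 0.8, -0.5]
width: 1.001
finger_force: 0.0
```

Emit:
jog_arm(
  targets=[
    [[0,0,0.12],[0,0,0]],
    [[0,0,0],[0,0,0]],
    [[0,0,0],[0,0,0]],
    [[0,0,0],[0,0,0]],
    [[0,0,0],[0,0,0]],
    [[0,0,0],[0,0,0]],
    [[0,0,0],[0,0,0]],
    [[0,0,0],[0,0,0]],
  ],
  fingers=1,
)

```text
t: 6.52
eef_pos: [0.4957, 0.2581, 0.0549]
eef_rot: [-3.142, -0.0, 0.065]
force: [0.6, -0.1, -0.3]
width: 0.184
finger_force: 0.0
```

Emit:
jog_arm(
  targets=[
    [[0,0,0],[0,0,0]],
    [[0,0,0],[0,0,0]],
  ],
)

```text
t: 6.78
eef_pos: [0.4957, 0.2582, 0.0549]
eef_rot: [-3.142, -0.0, 0.065]
force: [-0.3, 0.4, -1.0]
width: 0.126
finger_force: 30.0
```

Emit:
jog_arm(
  targets=[
    [[0,0.6,0],[0,0,0]],
    [[0,0.6,0],[0,0,0]],
    [[0,0.6,0],[0,0,0]],
    [[0,0.6,0],[0,0,0]],
    [[0,0.6,0],[0,0,0]],
    [[0,0.1,0],[0,0,0]],
    [[0,0,0],[0,0,0]],
  ],
)

```text
t: 7.65
eef_pos: [0.5013, 0.1794, 0.055]
eef_rot: [3.141, -0.001, 0.064]
force: [6.5, -0.6, -5.0]
width: 0.122
finger_force: 30.0
```

Emit:
jog_arm(
  targets=[
    [[0,0.12,0],[0,0,0]],
    [[0,0.12,0],[0,0,0]],
    [[0,0,0],[0,0,0]],
  ],
)

```text
t: 8.02
eef_pos: [0.5017, 0.1736, 0.055]
eef_rot: [3.141, -0.001, 0.065]
force: [7.2, -0.2, -4.9]
width: 0.123
finger_force: 30.0
```

Emit:
jog_arm(
  targets=[
    [[0.04,0.12,0],[0,0,0]],
    [[0,0.12,0],[0,0,0]],
    [[0,0,0],[0,0,0]],
  ],
)

```text
t: 8.4
eef_pos: [0.5021, 0.1702, 0.055]
eef_rot: [-3.138, 0.0, 0.065]
force: [-0.8, 16.8, -2.3]
width: 0.123
finger_force: 30.0
```

Emit:
jog_arm(
  targets=[
    [[0,0.12,0],[0,0,0]],
    [[0,0,0],[0,0,0]],
  ],
)

```text
t: 8.65
eef_pos: [0.5021, 0.17, 0.055]
eef_rot: [-3.134, -0.001, 0.065]
force: [-1.6, 39.8, -6.8]
width: 0.126
finger_force: 30.0
```

Emit:
jog_arm(
  targets=[
    [[0,0.12,0],[0,0,0]],
    [[0,0,0],[0,0,0]],
  ],
)

```text
t: 8.9
eef_pos: [0.5021, 0.1692, 0.0549]
eef_rot: [-3.13, -0.001, 0.065]
force: [-1.5, 60.2, -10.9]
width: 0.136
finger_force: 30.0
```

Emit:
jog_arm(
  targets=[
    [[0,-0.22,0],[0,0,0]],
    [[0,0,0],[0,0,0]],
  ],
)

```text
t: 9.15
eef_pos: [0.502, 0.1701, 0.0549]
eef_rot: [-3.139, 0.0, 0.066]
force: [-0.9, 19.7, -2.6]
width: 0.124
finger_force: 30.0
```

Emit:
jog_arm(
  targets=[
    [[0,0,0],[0,0,0]],
    [[0,0,0],[0,0,0]],
    [[0,0,0],[0,0,0]],
    [[0,0,-0.5],[0,0,0]],
    [[0,0,-1],[0,0,0]],
    [[0,0,-1],[0,0,0]],
    [[0,0,-1],[0,0,0]],
  ],
  fingers=0.45,
)

```text
t: 10.02
eef_pos: [0.5026, 0.1683, 0.1442]
eef_rot: [-3.141, -0.001, 0.065]
force: [-0.7, 0.0, 0.2]
width: 0.549
finger_force: 0.0
```

Emit:
jog_arm(
  targets=[
    [[-0.5,1,0],[0,0,0]],
    [[-0.5,1,0],[0,0,0]],
    [[-0.5,1,0],[0,0,0]],
    [[-0.5,1,0],[0,0,0]],
    [[-0.5,1,0],[0,0,0]],
    [[-0.5,1,0],[0,0,0]],
    [[-0.5,1,0],[0,0,0]],
    [[-0.5,1,0],[0,0,0]],
    [[0,0,0],[0,0,0]],
  ],
)

```text
t: 11.15
eef_pos: [0.4156, -0.0388, 0.1433]
eef_rot: [3.141, -0.001, 0.063]
force: [-0.2, -0.1, 0.1]
width: 0.548
finger_force: 0.0
```

Run:
```python
from m import *
s=sense();print({k:np.round(s[k],4) for k in("t","eef_pos","eef_rot","force","width")})
im=snapshot("top");cv2.imwrite("pics/top2.png",im)
cv2.imwrite("pics/t2c.png",cv2.resize(im[190:245,185:285],None,fx=8,fy=8,interpolation=2))
a=cv2.resize(im[190:245,185:260],None,fx=4,fy=4,interpolation=2)
h=cv2.cvtColor(a,cv2.COLOR_BGR2HSV); g=cv2.cvtColor(a,6)
print("cover",rect((g>165).astype(np.uint8),(185,190),.0485))
t=((h[...,1]>70)&(h[...,2]>110)).astype(np.uint8); t[:,4*45:]=0
print("tubecolour",rect(t,(185,190),.034))
```

```text
{'t': np.float64(11.15), 'eef_pos': array([ 0.4156, -0.0388,  0.1433]), 'eef_rot': array([ 3.1412e+00, -1.0000e-03,  6.3100e-02]), 'force': array([-0.2067, -0.0643,  0.129 ]), 'width': np.float64(0.5478)}
cover (array([0.5017, 0.1713]), array([0.1255, 0.1034]), 4.19)
tubecolour (array([0.5428, 0.2746]), array([0.0226, 0.0217]), 0.66)
```

View pics/t2c.png

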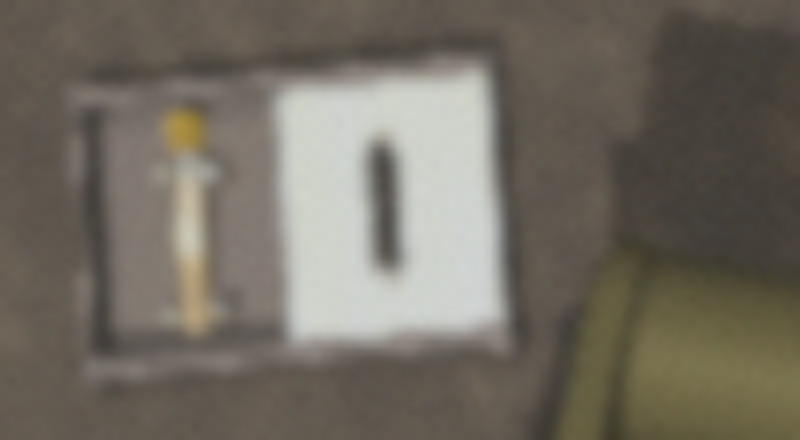

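The cover now sits at its right-hand stop. The tube is exposed on the left, with its cap end at crop (183,107) and closed end at (197,335), and the ribs are at (188,170) and (193,311).

Run:
```python
from m import *
f=lambda u,v,z:ray("top",185+u/8-.44,190+v/8-.44,z)
A=f(184,107,.031);B=f(197,335,.031);d=A-B;L=np.linalg.norm(d);print("cap",A.round(4),"closed",B.round(4),L,"yaw",np.arctan2(d[1],d[0]))
mid=(A+B)/2-d/L*.008;print("tube_mid",mid.round(4))
print("ribs",f(188,170,.0335).round(4),f(193,311,.0335).round(4))
p=sense()["eef_pos"];y=sense()["eef_rot"][2];D=mid-p;print("tool shares",(D[0]*np.cos(y)+D[1]*np.sin(y))/.025,(D[0]*np.sin(y)-D[1]*np.cos(y))/.025,(p[2]-.0115)/.025)
# camera, two views
a=np.array
im=cv2.imread("pics/side1.png")
for u,v in[(602,255),(560,279),(652,276),(556,235),(645,232)]:print("side base",ray("side",160+u/3.3-.35,150+v/3.3-.35,.012).round(4))
# lens triangulation along side ray at z=.16
print("lens side",ray("side",160+610/3.3-.35,150+150/3.3-.35,.16).round(4))
# top: dark lens barrel / head top white region
print("lens top px dark", ray("top",265+278/3.636-.36,150+130/3.636-.36,.165).round(4))
```

```text
cap [0.5541 0.2758 0.031 ] closed [0.4421 0.2682 0.031 ] 0.11226011308088903 yaw 0.06769735846586993
tube_mid [0.4902 0.2715 0.031 ]
ribs [0.5228 0.2728 0.0335] [0.4538 0.2696 0.0335]
tool shares 3.750838943190169 -12.166507209238217 5.267998736876713
side base [ 0.6279 -0.2401  0.012 ]
side base [ 0.5672 -0.1965  0.012 ]
side base [ 0.5849 -0.2962  0.012 ]
side base [ 0.6712 -0.1856  0.012 ]
side base [ 0.6902 -0.2879  0.012 ]
lens side [ 0.585  -0.2445  0.16  ]
lens top px dark [ 0.5956 -0.2435  0.165 ]
```

Emit:
jog_arm(
  targets=[
    [[0.313,-1,0],[0,0,0]],
    [[0.313,-1,0],[0,0,0]],
    [[0.313,-1,0],[0,0,0]],
    [[0.313,-1,0],[0,0,0]],
    [[0.313,-1,0],[0,0,0]],
    [[0.313,-1,0],[0,0,0]],
    [[0.313,-1,0],[0,0,0]],
    [[0.313,-1,0],[0,0,0]],
    [[0.313,-1,0],[0,0,0]],
    [[0.313,-1,0],[0,0,0]],
    [[0.313,-1,0],[0,0,0]],
    [[0.313,-1,0],[0,0,0]],
  ],
)

```text
t: 12.7
eef_pos: [0.4898, 0.2697, 0.1427]
eef_rot: [-3.141, -0.0, 0.066]
force: [-0.0, 0.4, 0.1]
width: 0.546
finger_force: 0.0
```

Emit:
jog_arm(
  targets=[
    [[0,-0.17,0],[0,0,0]],
    [[0,0,1],[0,0,0]],
    [[0,0,1],[0,0,0]],
    [[0,0,0.5],[0,0,0]],
    [[0,0,0],[0,0,0]],
  ],
)

```text
t: 13.32
eef_pos: [0.4893, 0.2718, 0.0797]
eef_rot: [3.141, 0.001, 0.065]
force: [-0.4, -0.2, 0.2]
width: 0.55
finger_force: 0.0
```

Emit:
jog_arm(
  targets=[
    [[0.03,0,0.8],[0,0,0]],
    [[0,0,0.8],[0,0,0]],
    [[0,0,0.6],[0,0,0]],
    [[0,0,0.4],[0,0,0]],
    [[0,0,0.1],[0,0,0]],
    [[0,0,0],[0,0,0]],
    [[0,0,0],[0,0,0]],
  ],
)

```text
t: 14.2
eef_pos: [0.4907, 0.2722, 0.013]
eef_rot: [-3.141, -0.001, 0.065]
force: [-0.4, 0.8, -1.5]
width: 0.55
finger_force: 0.0
```

Emit:
jog_arm(
  targets=[
    [[0,0,0],[0,0,0]],
    [[0,0,0],[0,0,0]],
    [[0,0,0],[0,0,0]],
    [[0,0,0],[0,0,0]],
    [[0,0,0],[0,0,0]],
    [[0,0,0],[0,0,0]],
    [[0,0,0],[0,0,0]],
  ],
  fingers=1,
)

```text
t: 15.08
eef_pos: [0.4904, 0.2719, 0.0124]
eef_rot: [3.141, 0.0, 0.065]
force: [0.8, -3.6, 0.6]
width: 0.128
finger_force: 30.0
```

Emit:
jog_arm(
  targets=[
    [[0,0,-0.3],[0,0,0]],
    [[0,0,-0.7],[0,0,0]],
    [[0,0,-1],[0,0,0]],
    [[0,0,-1],[0,0,0]],
    [[0,0,-1],[0,0,0]],
    [[0,0,-1],[0,0,0]],
    [[0,0,-1],[0,0,0]],
    [[0,0,-0.5],[0,0,0]],
  ],
)

```text
t: 16.08
eef_pos: [0.4907, 0.2724, 0.1774]
eef_rot: [-3.14, -0.003, 0.065]
force: [-0.1, -0.1, -0.7]
width: 0.128
finger_force: 30.0
```

Run:
```python
from m import *
vis=[]
for n,f,(x0,x1,y0,y1) in(("top","pics/top0.png",(318,360,155,200)),("side","pics/side1.png",(318,368,175,240))):
    im=cv2.imread(f)[y0:y1,x0:x1]; b=cv2.resize(im,None,fx=4,fy=4,interpolation=2); g=cv2.cvtColor(b,6)
    vis.append(cv2.resize(im,(390,int(390*(y1-y0)/(x1-x0))),interpolation=2))
    w=(g>145).astype(np.uint8)
    cs,_=cv2.findContours(w,0,1)
    for c in cs:
        if cv2.contourArea(c)<300: continue
        q=c[:,0]/4-.375+[x0,y0]; P=np.array([ray(n,u,v,.012)[:2] for u,v in q]); r=cv2.minAreaRect(P.astype(np.float32))
        print(n,np.round(r[0],4),np.round(r[1],4),round(r[2],1),q.min(0),q.max(0))
        # edge fits in a frame about (.64,-.24), yaw .11
        for it in range(1):
            y=.11;R=np.array([[np.cos(y),-np.sin(y)],[np.sin(y),np.cos(y)]]);Q=(P-[.637,-.24])@R
            for nm,k in(("front",(Q[:,0]<-.035)&(abs(Q[:,1])<.04)),("left",(Q[:,1]>.035)&(abs(Q[:,0])<.04)),("right",(Q[:,1]<-.035)&(abs(Q[:,0])<.04)),("back",(Q[:,0]>.035)&(abs(Q[:,1])<.04))):
                if k.sum()<8: continue
                vx,vy,px,py=cv2.fitLine(Q[k].astype(np.float32),cv2.DIST_HUBER,0,.01,.01).ravel()
                s=-vx/vy if nm in("front","back") else vy/vx
                off=px-py*vx/vy if nm in("front","back") else py-px*vy/vx
                print("  ",nm,k.sum(),"yaw %.3f off %.4f"%(y+np.arctan(s),off))
h=max(v.shape[0] for v in vis)
cv2.imwrite("pics/cam.png",np.hstack([cv2.copyMakeBorder(v,0,h-v.shape[0],0,0,0) for v in vis]))
```

```text
top [ 0.6497 -0.2371] [0.1192 0.1025] 7.1 [323.375 162.125] [351.375 192.875]
   front 80 yaw 0.109 off -0.0455
   left 78 yaw 0.132 off 0.0511
   right 79 yaw 0.108 off -0.0487
   back 111 yaw 0.304 off 0.0590
side [ 0.6292 -0.2411] [0.1244 0.1092] 7.5 [327.125 219.125] [357.625 234.875]
   front 89 yaw 0.109 off -0.0678
   left 41 yaw 0.145 off 0.0535
   right 41 yaw 0.152 off -0.0531
   back 83 yaw 0.177 off 0.0492
side [ 0.8188 -0.2851] [0.0652 0.0185] 0.7 [352.375 202.375] [356.875 209.125]
side [ 0.9948 -0.2406] [0.0764 0.1846] 88.9 [336.375 180.875] [353.625 196.625]
   back 125 yaw 1.601 off 0.2138
side [ 1.1282 -0.2281] [0.0778 0.242 ] 6.7 [317.625 174.625] [367.375 180.625]
   back 134 yaw -0.517 off 0.5118
```

View pics/cam.png

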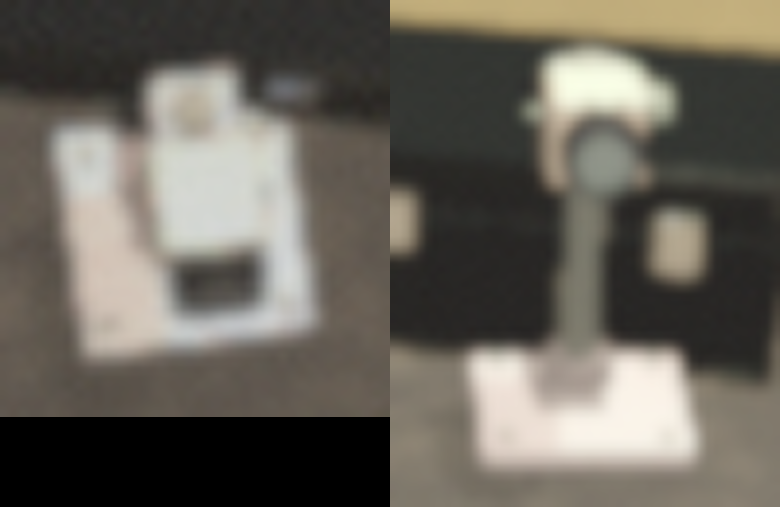

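Lens ≈ (0.5846, −0.2455), stand yaw ≈ 0.12, so the view point ≈ (0.4754, −0.2589, 0.16). I'll move halfway, turn there, then approach.

Emit:
jog_arm(
  targets=[
    [[-0.1,0.5,0],[0,0,0]],
    [[-0.1,1,0],[0,0,0]],
    [[-0.1,1,0],[0,0,0]],
    [[-0.1,1,0],[0,0,0]],
    [[-0.1,1,0],[0,0,0]],
    [[-0.1,1,0],[0,0,0]],
    [[-0.1,1,0],[0,0,0]],
    [[-0.1,1,0],[0,0,0]],
    [[-0.1,1,0],[0,0,0]],
    [[-0.1,1,0],[0,0,0]],
    [[-0.1,0.5,0],[0,0,0]],
    [[0,0,0],[0,0,0]],
  ],
)

```text
t: 17.58
eef_pos: [0.4789, 0.0203, 0.1746]
eef_rot: [-3.141, 0.001, 0.064]
force: [-0.0, -0.9, -0.7]
width: 0.129
finger_force: 30.0
```

Emit:
jog_arm(
  targets=[
    [[0,0,0],[0,0,-0.1]],
    [[0,0,0],[0,0,-0.19]],
    [[0,0,0],[0,0,-0.19]],
    [[0,0,0],[0,0,-0.19]],
    [[0,0,0],[0,0,-0.19]],
    [[0,0,0],[0,0,-0.19]],
    [[0,0,0],[0,0,-0.19]],
    [[0,0,0],[0,0,-0.19]],
    [[0,0,0],[0,0,-0.19]],
    [[0,0,0],[0,0,-0.19]],
    [[0,0,0],[0,0,-0.19]],
    [[0,0,0],[0,0,-0.07]],
  ],
)

```text
t: 19.08
eef_pos: [0.4791, 0.0216, 0.1747]
eef_rot: [-3.141, -0.0, 1.695]
force: [-0.6, 0.3, -0.6]
width: 0.127
finger_force: 30.0
```

Emit:
jog_arm(
  targets=[
    [[0,0,0],[0,0,0]],
    [[0,0,0],[0,0,0]],
  ],
)

```text
t: 19.32
eef_pos: [0.4792, 0.0212, 0.1748]
eef_rot: [-3.141, -0.0, 1.69]
force: [-0.3, 0.9, -0.8]
width: 0.128
finger_force: 30.0
```

Emit:
jog_arm(
  targets=[
    [[-0.5,-0.1,0.1],[0,0,0]],
    [[-1,-0.13,0.12],[0,0,0]],
    [[-1,-0.13,0.12],[0,0,0]],
    [[-1,-0.13,0.12],[0,0,0]],
    [[-1,-0.13,0.12],[0,0,0]],
    [[-1,-0.13,0.12],[0,0,0]],
    [[-1,-0.13,0.12],[0,0,0]],
    [[-1,-0.13,0.12],[0,0,0]],
    [[-1,-0.13,0.12],[0,0,0]],
    [[-1,-0.13,0.12],[0,0,0]],
    [[-1,-0.13,0.12],[0,0,0]],
    [[-0.6,-0.08,0],[0,0,0]],
  ],
)

```text
t: 20.82
eef_pos: [0.4752, -0.2606, 0.142]
eef_rot: [-3.141, -0.0, 1.69]
force: [-0.5, 0.1, 0.8]
width: 0.127
finger_force: 30.0
```

Emit:
jog_arm(
  targets=[
    [[0,0,0],[0,0,0]],
    [[0,0,0],[0,0,0]],
  ],
)

```text
t: 21.08
eef_pos: [0.4758, -0.2586, 0.1425]
eef_rot: [3.142, -0.0, 1.691]
force: [-0.4, -0.0, -0.3]
width: 0.126
finger_force: 30.0
```

Run:
```python
from h import *
s=sense();print({k:np.round(s[k],4) for k in("t","eef_pos","eef_rot","force","joint_vel")})
a=snapshot("side");cv2.imwrite("pics/side3.png",a);b=snapshot("top");cv2.imwrite("pics/top3.png",b)
cv2.imwrite("pics/v3.png",np.vstack([cv2.resize(a[160:260,260:420],None,fx=3,fy=3,interpolation=2),cv2.resize(b[140:240,260:420],None,fx=3,fy=3,interpolation=2)]))
p=s["eef_pos"]+[0,0,.0176]
for o in(.064,0,-.048):print(o,pix("side",p+o*np.array([-.122,.9925,0])),pix("top",p+o*np.array([-.122,.9925,0])))
```

```text
{'t': np.float64(21.075), 'eef_pos': array([ 0.4758, -0.2586,  0.1425]), 'eef_rot': array([ 3.1416e+00, -1.0000e-04,  1.6913e+00]), 'force': array([-0.4325, -0.027 , -0.3438]), 'joint_vel': array([ 0.0074, -0.003 ,  0.0011, -0.0022, -0.0024, -0.0008])}
0.064 [328.17924474 208.85731037] [328.36114885 221.12489311]
0 [347.87020783 208.77282417] [346.05281336 218.64292821]
-0.048 [362.59900995 208.70962867] [359.32387417 216.78113011]
```

View pics/v3.png

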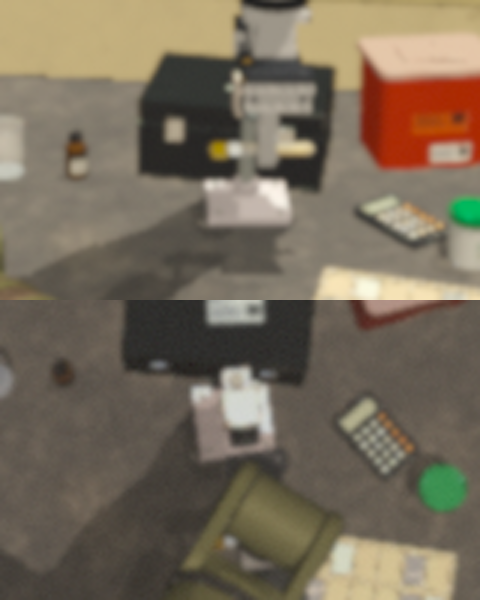

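The tube is held level in front of the white camera with its yellow cap to the left, spanning about (330,210) to (365.5,210) in the side picture. I check its centring numerically.

Run:
```python
from h import *
a=cv2.imread("pics/side3.png")[196:224,315:385]; b=cv2.resize(a,None,fx=4,fy=4,interpolation=2)
h=cv2.cvtColor(b,cv2.COLOR_BGR2HSV); 
m=((h[...,1]>55)&(h[...,2]>130)&(h[...,0]>12)&(h[...,0]<40)).astype(np.uint8)
cs,_=cv2.findContours(m,0,1)
for c in cs:
    if cv2.contourArea(c)>40:
        q=c[:,0]/4-.375+[315,196]; print(cv2.contourArea(c),q.min(0),q.max(0),q.mean(0),"hue")
row=a[12:16].mean(0).astype(int)
print([(315+i,*r) for i,r in enumerate(row.tolist()) if i%1==0 and (8<i<24 or 42<i<56)])
# intersect pixel rays with tube's vertical plane
c=get_calibration("side");K,R,t=(np.array(c[k]) for k in("intrinsics","R","t"));o=-R.T@t
p=np.array([.4758,-.2586,.1601]);n=np.array([.9927,.1204,0]);ax=np.array([-.1204,.9927,0])
for u,v in((329.5,210),(330,210),(365.5,209.5),(366,209.5)):
    d=R.T@np.linalg.solve(K,[u,v,1]);X=o+d*((p-o)@n)/(d@n);print(u,v,"along %.4f z %.4f"%((X-p)@ax,X[2]))
```

```text
90.0 [378.875 207.125] [384.375 216.125] [381.72635135 211.72972973] hue
404.5 [330.125 207.125] [335.875 212.125] [333.2380137  209.56678082] hue
793.0 [351.625 206.125] [364.375 211.875] [357.9375     209.26458333] hue
[(324, 37, 39, 40), (325, 37, 38, 40), (326, 37, 38, 39), (327, 37, 39, 41), (328, 40, 48, 53), (329, 44, 74, 86), (330, 41, 104, 125), (331, 27, 126, 151), (332, 11, 134, 161), (333, 13, 136, 163), (334, 45, 138, 163), (335, 95, 148, 166), (336, 145, 171, 179), (337, 176, 190, 193), (338, 183, 195, 198), (358, 136, 181, 199), (359, 137, 183, 202), (360, 137, 184, 202), (361, 137, 181, 199), (362, 133, 174, 191), (363, 122, 157, 172), (364, 97, 122, 133), (365, 64, 76, 82), (366, 42, 45, 48), (367, 39, 43, 45), (368, 54, 61, 66), (369, 81, 93, 101), (370, 103, 119, 128)]
329.5 210 along 0.0596 z 0.1559
330 210 along 0.0579 z 0.1559
365.5 209.5 along -0.0577 z 0.1573
366 209.5 along -0.0593 z 0.1573
```

Run:
```python
from h import *
a=cv2.imread("pics/side3.png")
for r in(200,203,205,213):print(r,[(u,int(a[r-1:r+2,u].mean())) for u in range(338,358)])
p=np.array([.4758,-.2586,.1425]);ax=np.array([-.1204,.9927,0]);fw=np.array([-.9927,-.1204,0])
for dz in(.0,.0176,.03,.04):print(dz,[pix("side",p+[0,0,dz]+s*ax+.012*fw).round(1) for s in(.008,0,-.008)])
b=cv2.imread("pics/side1.png")
for r in(193,195,197):print(r,[(u,int(b[r,u].mean())) for u in range(334,358)])
cv2.imwrite("pics/z.png",np.vstack([cv2.resize(a[185:222,322:376],(756,518),interpolation=2)]))
```

```text
200 [(338, 50), (339, 66), (340, 86), (341, 103), (342, 110), (343, 112), (344, 113), (345, 120), (346, 132), (347, 141), (348, 146), (349, 148), (350, 147), (351, 142), (352, 125), (353, 93), (354, 67), (355, 58), (356, 55), (357, 52)]
203 [(338, 44), (339, 57), (340, 84), (341, 106), (342, 117), (343, 118), (344, 117), (345, 121), (346, 135), (347, 146), (348, 148), (349, 148), (350, 148), (351, 149), (352, 151), (353, 153), (354, 152), (355, 143), (356, 133), (357, 114)]
205 [(338, 62), (339, 71), (340, 90), (341, 109), (342, 118), (343, 119), (344, 114), (345, 117), (346, 132), (347, 145), (348, 148), (349, 148), (350, 149), (351, 155), (352, 161), (353, 165), (354, 166), (355, 164), (356, 159), (357, 140)]
213 [(338, 83), (339, 100), (340, 115), (341, 121), (342, 122), (343, 117), (344, 108), (345, 108), (346, 125), (347, 137), (348, 140), (349, 140), (350, 138), (351, 128), (352, 104), (353, 75), (354, 58), (355, 55), (356, 55), (357, 55)]
0.0 [array([345.5, 215.3]), array([348. , 215.3]), array([350.5, 215.3])]
0.0176 [array([345.8, 210.4]), array([348.2, 210.4]), array([350.7
[... 304 characters left out ...]
, (346, 132), (347, 124), (348, 108), (349, 92), (350, 80), (351, 63), (352, 53), (353, 52), (354, 52), (355, 52), (356, 52), (357, 52)]
195 [(334, 47), (335, 49), (336, 65), (337, 101), (338, 136), (339, 141), (340, 118), (341, 109), (342, 127), (343, 138), (344, 142), (345, 143), (346, 142), (347, 139), (348, 129), (349, 109), (350, 88), (351, 69), (352, 58), (353, 57), (354, 57), (355, 58), (356, 58), (357, 57)]
197 [(334, 40), (335, 41), (336, 49), (337, 84), (338, 124), (339, 140), (340, 126), (341, 113), (342, 122), (343, 135), (344, 139), (345, 140), (346, 138), (347, 133), (348, 124), (349, 121), (350, 116), (351, 94), (352, 73), (353, 69), (354, 71), (355, 72), (356, 73), (357, 71)]
```

View pics/z.png

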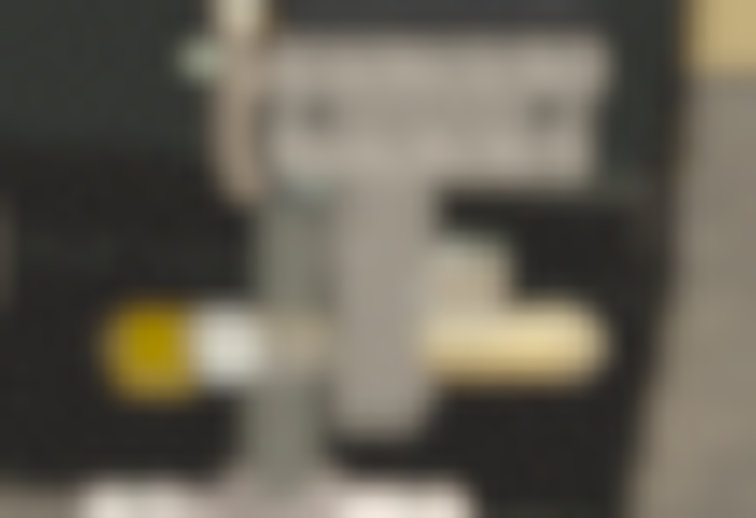

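The tube sits within about 2 mm of the view point. One small trim, then hand in.

Emit:
jog_arm(
  targets=[
    [[0.05,0.03,0],[0,0,0]],
    [[0,0,0],[0,0,0]],
    [[0,0,0],[0,0,0]],
    [[0,0,0],[0,0,0]],
    [[0,0,0],[0,0,0]],
    [[0,0,0],[0,0,0]],
  ],
)

```text
t: 21.92
eef_pos: [0.4764, -0.2578, 0.1425]
eef_rot: [3.142, -0.0, 1.691]
force: [0.0, 0.3, 0.2]
width: 0.128
finger_force: 30.0
```

Run:
```python
from cell import *
s=sense();print(s["t"],s["eef_pos"],s["eef_rot"],s["finger_force"]);print(hand_in())
```

```text
21.925 [ 0.47642517 -0.25782169  0.14245608] [ 3.14158351e+00 -1.68386785e-05  1.69104639e+00] 29.99661773443222
the job is handed in; nothing more can be done
None
```

I handed the job in at 21.9 s. The cover is at its right-hand stop, and the tube is held level in front of the lens with its cap to the left, about 2 mm from the view point by my measurements; no verdict came back.

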